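Lock the vacuum sealer's lid and hold its spring-return dial at the third click

TASK

Draw the vacuum on the sealer: first turn the lid-lock knob (the one with the steel tongue) clockwise until it clicks over and its tongue lies across the lid. Only then turn the round black suction dial clockwise past its first two clicks to the third (the longest mark) and keep holding it there against its spring; the program finishes while still holding the dial at the third click. Leave the tumbler, the jigger and the salt cellar beside the sealer where they stand.

Things in the scene. Friction and masses are not known exactly. Their poses are not given: they have to be found in the camera images.
- sealer: bench vacuum sealer, white, fixed; 233 mm deep (x), 300 mm wide (y); origin under its middle at bench level, x axis from the control deck (front) to the clear-lidded chamber (back). Deck top 65 mm, lid top 76 mm above the bench. The two controls stand on the deck 66 mm in front of the middle, 80 mm left and right of it (which is left varies), a flat gauge between them
- lid_lock_base: fixed round steel collar (48 mm across, 14 mm high) under the lid-lock knob, on the deck; origin on the knob's axis at deck height, axes parallel to the sealer's
- lid_lock_grip (a point): grip point of the grey lid-lock knob, on its vertical axis, 44 mm above the deck; turns with it. Grip bar along this point's x: 40 mm long, 14 mm thick (y), from 12 mm above to 22 mm below this point, on a disc 42 mm across, 22 to 30 mm below it. Steel tongue, 16 mm wide, reaches 60 mm from the axis along +x, 26 to 30 mm below this point
- lid_lock (a joint): angle of the lid-lock knob, rad, growing clockwise seen from above; 0 = unlocked (start; tongue 1.2 rad anticlockwise from the sealer's +x), 1.2 = locked (tongue along the sealer's +x, over the lid frame). A detent seats it at each end: turned past the hump at 0.6 (about 0.07 N m) it snaps to 1.2 and stays there when let go; stop at 1.3
- suction_dial_base: fixed round grey bezel of the suction dial, 92 mm across, 10 mm high, on the deck; origin on the dial's axis at deck height, axes parallel to the sealer's. Four white marks on its far rim, 0.4 rad apart, clockwise: rest (shortest), first, second, third (longest)
- suction_dial_grip (a point): grip point of the black suction dial, on its vertical axis, 44 mm above the deck; turns with it. Grip bar along this point's x: 56 mm long, 14 mm thick (y), from 12 mm above to 22 mm below this point, across a round skirt 64 mm in diameter, 22 to 30 mm below it. A white line on the bar's top towards +x is the pointer
- suction_dial (a joint): angle of the suction dial, rad, growing clockwise seen from above; 0 = rest (start; pointer 0.6 rad anticlockwise from the sealer's +x); clicks at 0.4, 0.8 and 1.2 (third). A spring turns it back to 0 from anywhere when let go: 0.05 to 0.12 N m, plus about 0.035 N m before each click; hard stop just past the third, at 1.32
- tumbler: rocks glass, 70 mm across, 86 mm high, loose, left of the sealer; origin under its middle
- jigger: double brass measuring cup, 44 mm across, 80 mm high, loose, right of the sealer; origin under its middle
- salt_cellar: round stone salt cellar, 62 mm across, 36 mm high, loose, left of the sealer; origin under its middle

How it is judged:
By the outcome, as a careful person would: the job done as asked, in the order asked, and still so for the second after the job is handed in, while the arm keeps its last pose, push and grip.
It also fails if it takes over 48 s, if anything falls off the work surface, if the arm or the gripper's body presses on something with over 40 N, if the wrist force passes 120 N, or if a joint passes its speed limit or range.

ROBOT

A 6-joint arm with a two-finger parallel gripper is mounted at the origin on a cart in front of the work surface, level with it; the furniture and walls round the work are solid. World frame = base frame: x ahead of the robot, y to its left, z up, the work surface at z = 0. Lengths are in m, angles in degrees, forces in N, time in s.
With the tool pointing down it reaches from about 0.275 to 0.75 m from the base axis. Payload 10.2 kg.
Tool frame: the origin (TCP) lies at the very end of the fingers, on their centre line; the grasp point (between the pads) lies 19 mm behind it; z points along the fingers, y is the line along which they close (so a half turn about z gives the same grasp; the last joint's range is limited). The gripper opens to 88 mm and grips with 3 to 60 N. Pads are 18 mm wide; open, the fingers measure 123 mm over their backs; the gripper's body (75 mm by 187 mm) begins 45 mm behind the grasp point.
Start: joints at [56.872, 17.928, 85.812, -0, 76.261, -12.8], TCP at [0.182, 0.492, 0.239] pointing down, gripper open.
Joint ranges: [-168.41, 168.41], [-55.51, 124.54], [10.69, 146.95], [-70.63, 250.63], [1, 178], [-165.06, 165.06]. Speed limits (degrees/s): [136.94, 136.94, 172.46, 180, 180, 180].

INTERFACE

Orientations are given as [roll, pitch, yaw] about the fixed x, y, z axes, in that order (R = Rz(yaw) Ry(pitch) Rx(roll)).
In Python, from workcell import arm gives the robot as it stands.
- The arm moves only by the tool jog_arm, never from a script. Its argument "moves" is a list of rows, each an object of numbers: "wx", "wy", "wz": the turn, a rotation vector about the world's x, y, z in rad; "x", "y", "z": the shift along the world's x, y, z in mm; "jaw": the closure, from -1 (fully open) to 1 (shut). In form: [{"wx": .., "wy": .., "wz": .., "x": .., "y": .., "z": .., "jaw": ..}, ...]. A call has exactly 10 rows; each row shifts and turns the commanded pose from where the row before left it; what a row does not reach is not made up. A row lasts 1/12 s, in which the tool goes at most 41.7 mm and 7.16 degrees, less where a joint would pass 70% of its speed; a pose out of reach is approached as far as the arm can. A call with a gripper value outside its range is refused whole. The fingers move at their own pace and stop on an object; "newtons" is the grip in N (left out, the last holds). Time passes only in rows, so rows that do not move let the fingers close, or fill a call up. It gives the time, the measured TCP pose, the force, the opening and the grip force at its end, in the units of the state.
- arm.read_state(): the state, without advancing time (a new reading comes with each control period).
- arm.get_image(name): name is "scene" or "top" or "wrist"; returns the picture (384x512x3 uint8, blue, green, red); there is no depth.
- arm.calibration(name): a dict with "K" (3x3 intrinsics, pixels), "T" (4x4, takes a point from camera to world coordinates). Camera axes: x right, y up, looking along -z (the intrinsics and any distortion apply to the point x, -y, -z); pixel columns grow to the right and rows downward; lengths in m; the calibration is good to about 2 mm. A picture is of the moment at which its call begins: read the wrist's pose just before it. calibration takes no time and is no camera call; for the wrist camera it gives the pose at the moment of the call.
- arm.finish_job(): hands the job in; it is judged then, once.
The state is a dict: "clock": time; "joint_pos": joint angles; "dq": joint speeds; "effort": joint torques, N m; "ee_pos": TCP position; "orientation": TCP orientation; "force": force on the tool from outside, world axes, zero at the start; "moment": the same for the moment, N m; "finger_gap": finger opening in m; "gripper_force": force on a finger pad.
Only numpy, scipy, OpenCV 4.12 (cv2) and the standard library are available. Lean on these libraries where they do the work, as an engineer would, in place of code of your own. Each camera call takes 0.05 s, during which the arm holds its last target. There are 200 camera calls.

## Working session

There is one attempt and no reset: what is moved stays moved. The work goes in short steps, Python scripts to look and compute and a tool call to move; the robot and the scene stay as the last step left them, time stands still between calls to the robot, and variables do not carry over. Pictures are saved under pics/ and viewed, at most 10 in all, crops included, and the job is handed in when it is done.

Besides the shell and the picture viewer there is one more tool, called as a command line: name --argument value ..., lists and objects as JSON in quotes. jog_arm: Moves the arm, as the interface text tells. Its arguments: {"type":"object","properties":{"moves":{"type":"array"},"newtons":{"type":"number"}},"required":["moves"]}

```bash
mkdir -p pics; python3 - <<'E'
from workcell import arm
import cv2,numpy as np
s=arm.read_state();print(s)
a=arm.get_image("scene");b=arm.get_image("top")
cv2.imwrite("pics/top0.png",b);cv2.imwrite("pics/scene0.png",a)
for n in("top","scene"):
  c=arm.calibration(n);print(n,c)
E
```

```text
{'clock': 0.0, 'joint_pos': array([ 5.68715014e+01,  1.79571678e+01,  8.58540567e+01, -1.60347427e-03,
        7.62606113e+01, -1.28006850e+01]), 'dq': array([ 0.07198074,  0.02103719,  0.0452836 , -0.01378073, -0.05823871,
       -0.03067361]), 'effort': array([-4.03988306e-04, -4.02202034e+01, -2.52275240e+01,  6.94962731e-02,
        3.50885605e-02, -9.98949395e-05]), 'ee_pos': array([0.18226508, 0.49207953, 0.23818109]), 'orientation': array([-1.79929605e+02, -1.43975249e-02,  1.59672559e+02]), 'force': array([ 1.06012375,  0.13262173, -0.44242314]), 'moment': array([-0.02938174,  0.00822709, -0.03073536]), 'gripper_force': 0.0, 'finger_gap': 0.0882367665795209}
top {'K': array([[356.18627426,   0.        , 257.69837616],
       [  0.        , 356.18627426, 193.84607209],
       [  0.        ,   0.        ,   1.        ]]), 'T': array([[ 0.02122724,  0.99572659, -0.08987746,  0.49555796],
       [-0.99920817,  0.01810342, -0.03543023,  0.19953504],
       [-0.03365173,  0.09055838,  0.99532243,  0.95338537],
       [ 0.        ,  0.        ,  0.        ,  1.        ]])}
scene {'K': array([[472.8279333 ,   0.        , 256.82352852],
       [  0.        , 472.8279333 , 187.40203396],
       [  0.        ,   0.        ,   1.        ]]), 'T': array([[ 0.71754946,  0.42414376, -0.55247158, -0.08201116],
       [-0.69631938,  0.41840255, -0.58316261, -0.49117896],
       [-0.01618926,  0.80314468,  0.59556404,  0.79543444],
       [ 0.        ,  0.        ,  0.        ,  1.        ]])}
```

View pics/top0.png

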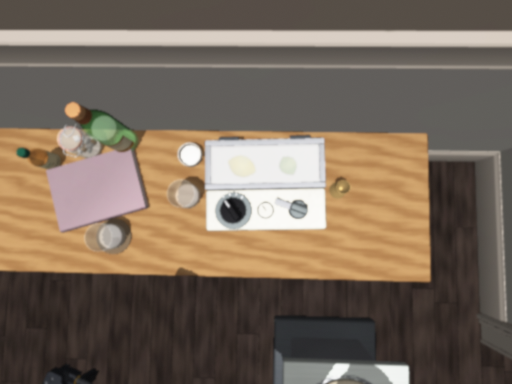

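View pics/scene0.png

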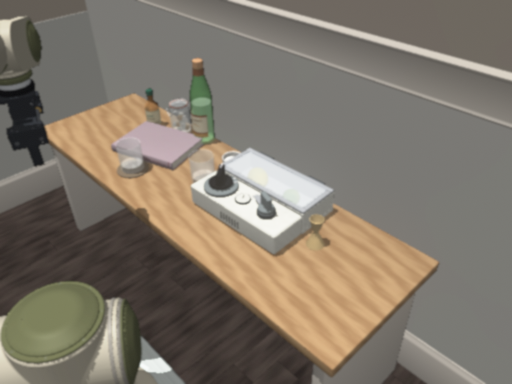

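The top view shows the dial at about (234,210) left of the gauge, the lock knob at (298,209) with its tongue pointing up-left, the tumbler at (185,193), the cellar at (190,154) and the jigger at (341,186). The scene view agrees.

```bash
cat > h.py <<'E'
from workcell import arm
import cv2,numpy as np
def ray(c,u,v,z):
    K,T=c["K"],c["T"]; d=np.linalg.inv(K)@[u,v,1]; d=T[:3,:3]@[d[0],-d[1],-d[2]]; o=T[:3,3]
    return o+d*(z-o[2])/d[2]
def proj(c,p):
    q=c["T"][:3,:3].T@(np.array(p)-c["T"][:3,3]); w=c["K"]@[q[0],-q[1],-q[2]]; return w[:2]/w[2]
E
python3 - <<'E'
from h import *
c=arm.calibration("top")
for n,u,v,z in[("dial",234,210,.075),("lock",298,209,.09),("FL",207,229.5,.065),("FR",326,229,.065),("BL",206,140,.076),("BR",324,138,.076),("tumbler",187,193,.04),("jig",341,186,.05)]: print(n,ray(c,u,v,z).round(4))
b=cv2.imread("pics/top0.png")[125:245,170:360]
cv2.imwrite("pics/top0c.png",cv2.resize(b,None,fx=4,fy=4,interpolation=cv2.INTER_CUBIC))
print(arm.calibration("wrist")["T"].round(3),arm.calibration("wrist")["K"].round(0))
E
```

```text
dial [0.5337 0.2886 0.075 ]
lock [0.5385 0.132  0.09  ]
FL [0.4842 0.3558 0.065 ]
FR [0.4918 0.0607 0.065 ]
BL [0.7087 0.3641 0.076 ]
BR [0.7177 0.0683 0.076 ]
tumbler [0.5769 0.4156 0.04  ]
jig [0.6009 0.021  0.05  ]
[[ 0.348 -0.902 -0.257  0.116]
 [ 0.938  0.334  0.095  0.515]
 [-0.    -0.275  0.962  0.385]
 [ 0.     0.     0.     1.   ]] [[311.   0. 253.]
 [  0. 311. 186.]
 [  0.   0.   1.]]
```

View pics/top0c.png

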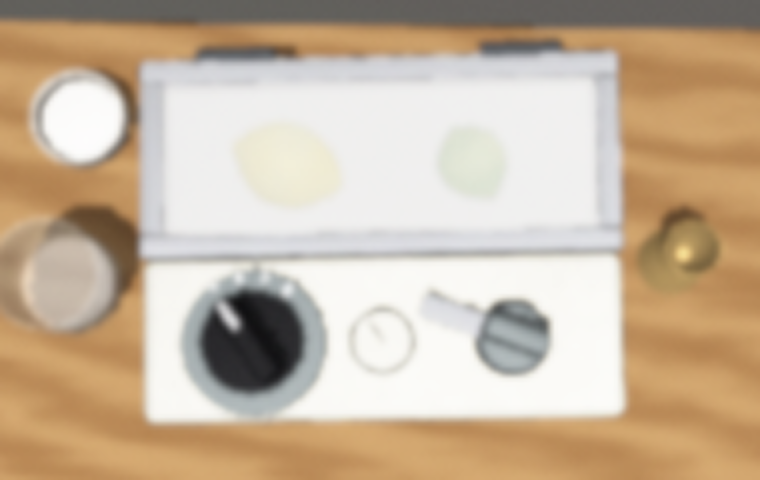

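The upscaled view confirms it: bezel centre at crop (254,340), lock knob at (513,337), sealer yaw about 1.6°. The dial is at about (0.534,0.289) and the lock at (0.5385,0.132). Next I move to hover over the lock with the bar aligned (yaw −109.7°).

jog_arm --moves '[{"x": 17.8,"y": -18,"z": -1.5,"wz": 0.079,"jaw": -1},{"x": 17.8,"y": -18,"z": -1.5,"wz": 0.079,"jaw": -1},{"x": 17.8,"y": -18,"z": -1.5,"wz": 0.079,"jaw": -1},{"x": 17.8,"y": -18,"z": -1.5,"wz": 0.079,"jaw": -1},{"x": 17.8,"y": -18,"z": -1.5,"wz": 0.079,"jaw": -1},{"x": 17.8,"y": -18,"z": -1.5,"wz": 0.079,"jaw": -1},{"x": 17.8,"y": -18,"z": -1.5,"wz": 0.079,"jaw": -1},{"x": 17.8,"y": -18,"z": -1.5,"wz": 0.079,"jaw": -1},{"x": 17.8,"y": -18,"z": -1.5,"wz": 0.079,"jaw": -1},{"x": 17.8,"y": -18,"z": -1.5,"wz": 0.079,"jaw": -1}]'

```text
invalid input at $.moves[0]: expected keys wx, wy, wz, x, y, z, jaw
```

jog_arm --moves '[{"x": 17.8,"y": -18,"z": -2.3,"wz": 0.079,"jaw": -1},{"x": 17.8,"y": -18,"z": -2.3,"wz": 0.079,"jaw": -1},{"x": 17.8,"y": -18,"z": -2.3,"wz": 0.079,"jaw": -1},{"x": 17.8,"y": -18,"z": -2.3,"wz": 0.079,"jaw": -1},{"x": 17.8,"y": -18,"z": -2.3,"wz": 0.079,"jaw": -1},{"x": 17.8,"y": -18,"z": -2.3,"wz": 0.079,"jaw": -1},{"x": 17.8,"y": -18,"z": -2.3,"wz": 0.079,"jaw": -1},{"x": 17.8,"y": -18,"z": -2.3,"wz": 0.079,"jaw": -1},{"x": 17.8,"y": -18,"z": -2.3,"wz": 0.079,"jaw": -1},{"x": 17.8,"y": -18,"z": -2.3,"wz": 0.079,"jaw": -1}]'

```text
invalid input at $.moves[0]: expected keys wx, wy, wz, x, y, z, jaw
```

```bash
python3 - <<'E'
from h import *
s=arm.read_state();print(s["clock"],s["ee_pos"],s["orientation"],s["joint_pos"])
c=arm.calibration("wrist");a=arm.get_image("wrist")
cv2.imwrite("pics/w1.png",a);np.savez("w1.npz",**c)
print(proj(c,[.5385,.132,.109]))
E
```

```text
0.1 [0.18227712 0.49211487 0.23823439] [-1.79938202e+02 -1.44620845e-02  1.59672217e+02] [ 5.68715809e+01  1.79548684e+01  8.58490677e+01  4.22835647e-04
  7.62595301e+01 -1.28007445e+01]
[ 92.78350615 514.37216514]
```

View pics/w1.png

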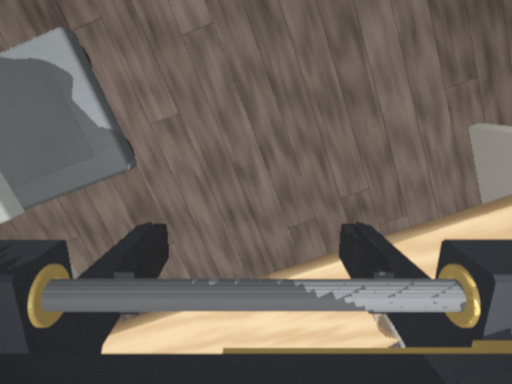

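The wrist view still shows the start pose, because the moves were refused: every key is required. It does show that the camera sees the tool's +x side, with the fingertips near row 230. I'll stop 50 mm short of the lock so it's in view.

jog_arm --moves '[{"wx": 0,"wy": 0,"x": 18.6,"y": -15.6,"z": -1.5,"wz": 0.079,"jaw": -1},{"wx": 0,"wy": 0,"x": 18.6,"y": -15.6,"z": -1.5,"wz": 0.079,"jaw": -1},{"wx": 0,"wy": 0,"x": 18.6,"y": -15.6,"z": -1.5,"wz": 0.079,"jaw": -1},{"wx": 0,"wy": 0,"x": 18.6,"y": -15.6,"z": -1.5,"wz": 0.079,"jaw": -1},{"wx": 0,"wy": 0,"x": 18.6,"y": -15.6,"z": -1.5,"wz": 0.079,"jaw": -1},{"wx": 0,"wy": 0,"x": 18.6,"y": -15.6,"z": -1.5,"wz": 0.079,"jaw": -1},{"wx": 0,"wy": 0,"x": 18.6,"y": -15.6,"z": -1.5,"wz": 0.079,"jaw": -1},{"wx": 0,"wy": 0,"x": 18.6,"y": -15.6,"z": -1.5,"wz": 0.079,"jaw": -1},{"wx": 0,"wy": 0,"x": 18.6,"y": -15.6,"z": -1.5,"wz": 0.079,"jaw": -1},{"wx": 0,"wy": 0,"x": 18.6,"y": -15.6,"z": -1.5,"wz": 0.079,"jaw": -1}]'

```text
clock: 0.98
ee_pos: [0.3691, 0.3354, 0.2235]
orientation: [180.0, -0.0, -154.8]
force: [0.6, 0.0, 0.5]
finger_gap: 0.0881
gripper_force: 0.0
```

jog_arm --moves '[{"wx": 0,"wy": 0,"x": 18.6,"y": -15.6,"z": -2.3,"wz": 0.079,"jaw": -1},{"wx": 0,"wy": 0,"x": 18.6,"y": -15.6,"z": -2.3,"wz": 0.079,"jaw": -1},{"wx": 0,"wy": 0,"x": 18.6,"y": -15.6,"z": -2.3,"wz": 0.079,"jaw": -1},{"wx": 0,"wy": 0,"x": 18.6,"y": -15.6,"z": -2.3,"wz": 0.079,"jaw": -1},{"wx": 0,"wy": 0,"x": 18.6,"y": -15.6,"z": -2.3,"wz": 0.079,"jaw": -1},{"wx": 0,"wy": 0,"x": 18.6,"y": -15.6,"z": -2.3,"wz": 0.079,"jaw": -1},{"wx": 0,"wy": 0,"x": 18.6,"y": -15.6,"z": -2.3,"wz": 0.079,"jaw": -1},{"wx": 0,"wy": 0,"x": 18.6,"y": -15.6,"z": -2.3,"wz": 0.079,"jaw": -1},{"wx": 0,"wy": 0,"x": 18.6,"y": -15.6,"z": -2.3,"wz": 0.079,"jaw": -1},{"wx": 0,"wy": 0,"x": 18.6,"y": -15.6,"z": -2.3,"wz": 0.079,"jaw": -1}]'

```text
clock: 1.82
ee_pos: [0.5551, 0.1794, 0.2003]
orientation: [180.0, -0.0, -109.6]
force: [-0.1, 1.5, -0.1]
finger_gap: 0.0881
gripper_force: 0.0
```

```bash
python3 - <<'E'
from h import *
s=arm.read_state();print(s["clock"],s["ee_pos"],s["orientation"],s["joint_pos"])
c=arm.calibration("wrist");a=arm.get_image("wrist")
cv2.imwrite("pics/w2.png",a);np.savez("w2.npz",**c)
print(proj(c,[.5385,.132,.121]))
E
```

```text
1.8167 [0.55511105 0.17940128 0.20033067] [ 1.7997100e+02 -1.3368770e-02 -1.0957859e+02] [ 6.41028490e+00  2.70080752e+01  7.85413221e+01  7.16903730e-04
  7.44825282e+01 -1.54011314e+02]
[253.58526635 129.04571965]
```

View pics/w2.png

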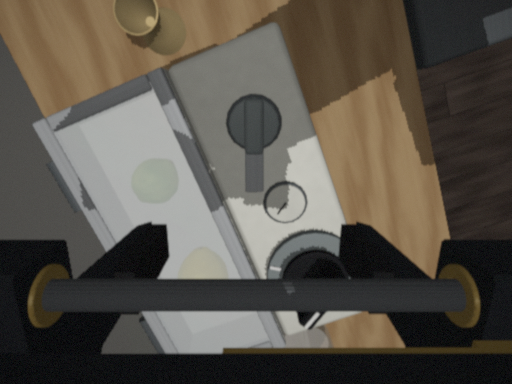

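The wrist view shows the lock knob's collar circle centred at about (253,123), its bar vertical at column 254 and the tongue pointing down, with the dial at about (315,275).

```bash
python3 - <<'E'
from h import *
c=dict(np.load("w2.npz"))
print(ray(c,253.5,123,.079),ray(c,254.5,125,.121))
p=ray(c,254.5,155,.121)-ray(c,254,188,.083)
b=ray(c,254,190,.083)-ray(c,253.5,123,.083);print(np.degrees(np.arctan2(b[1],b[0])),np.hypot(*b[:2]))
g=cv2.imread("pics/w2.png",0)[85:205,215:295]
e=cv2.HoughCircles(cv2.imread("pics/w2.png",0),cv2.HOUGH_GRADIENT,1,50,param1=80,param2=18,minRadius=20,maxRadius=35);print(e)
if e is not None:
  for q in e[0]: print(ray(c,q[0],q[1],.079))
# deck/lid edge for sealer yaw
for u,v,w,x in[(163,72,290,345)]:
  d=ray(c,u,v,.076)-ray(c,w,x,.076);print(np.degrees(np.arctan2(d[1],d[0]))+90)
E
```

```text
[0.53823164 0.13107358 0.079     ] [0.53692399 0.12952445 0.121     ]
70.8354360751768 0.05835417454024337
[[[253.5 122.5  24.3]
  [315.5 283.5  34.4]
  [284.5 201.5  21.2]
  [137.5  13.5  21.2]]]
[0.53809205 0.13068155 0.079     ]
[0.53283677 0.29785424 0.079     ]
[0.535216   0.20661094 0.079     ]
[0.59481783 0.02255568 0.079     ]
2.8981938667768787
```

jog_arm --moves '[{"wx": 0,"wy": 0,"x": -3.4,"y": -9.8,"z": -8,"wz": 0,"jaw": -1},{"wx": 0,"wy": 0,"x": -3.4,"y": -9.8,"z": -8,"wz": 0,"jaw": -1},{"wx": 0,"wy": 0,"x": -3.4,"y": -9.8,"z": -8,"wz": 0,"jaw": -1},{"wx": 0,"wy": 0,"x": -3.4,"y": -9.8,"z": -8,"wz": 0,"jaw": -1},{"wx": 0,"wy": 0,"x": -3.4,"y": -9.8,"z": -8,"wz": 0,"jaw": -1},{"wx": 0,"wy": 0,"x": 0,"y": 0,"z": -14,"wz": 0,"jaw": -1},{"wx": 0,"wy": 0,"x": 0,"y": 0,"z": -14,"wz": 0,"jaw": -1},{"wx": 0,"wy": 0,"x": 0,"y": 0,"z": -14,"wz": 0,"jaw": -1},{"wx": 0,"wy": 0,"x": 0,"y": 0,"z": -14,"wz": 0,"jaw": -1},{"wx": 0,"wy": 0,"x": 0,"y": 0,"z": -12,"wz": 0,"jaw": -1}]'

```text
clock: 2.7
ee_pos: [0.5369, 0.1314, 0.0916]
orientation: [179.9, -0.0, -109.8]
force: [0.5, -0.7, 0.6]
finger_gap: 0.0878
gripper_force: 0.0
```

jog_arm --moves '[{"wx": 0,"wy": 0,"x": 0,"y": 0,"z": 0,"wz": 0,"jaw": 1},{"wx": 0,"wy": 0,"x": 0,"y": 0,"z": 0,"wz": 0,"jaw": 1},{"wx": 0,"wy": 0,"x": 0,"y": 0,"z": 0,"wz": 0,"jaw": 1},{"wx": 0,"wy": 0,"x": 0,"y": 0,"z": 0,"wz": 0,"jaw": 1},{"wx": 0,"wy": 0,"x": 0,"y": 0,"z": 0,"wz": 0,"jaw": 1},{"wx": 0,"wy": 0,"x": 0,"y": 0,"z": 0,"wz": 0,"jaw": 1},{"wx": 0,"wy": 0,"x": 0,"y": 0,"z": 0,"wz": 0,"jaw": 1},{"wx": 0,"wy": 0,"x": 0,"y": 0,"z": 0,"wz": 0,"jaw": 1},{"wx": 0,"wy": 0,"x": 0,"y": 0,"z": 0,"wz": 0,"jaw": 1},{"wx": 0,"wy": 0,"x": 0,"y": 0,"z": 0,"wz": 0,"jaw": 1}]' --newtons 25

```text
clock: 3.53
ee_pos: [0.5374, 0.1313, 0.0927]
orientation: [180.0, 0.0, -109.8]
force: [0.4, 0.1, -0.1]
finger_gap: 0.0235
gripper_force: 0.0
```

jog_arm --moves '[{"wx": 0,"wy": 0,"x": 0,"y": 0,"z": 0,"wz": 0,"jaw": 1},{"wx": 0,"wy": 0,"x": 0,"y": 0,"z": 0,"wz": 0,"jaw": 1},{"wx": 0,"wy": 0,"x": 0,"y": 0,"z": 0,"wz": 0,"jaw": 1},{"wx": 0,"wy": 0,"x": 0,"y": 0,"z": 0,"wz": 0,"jaw": 1},{"wx": 0,"wy": 0,"x": 0,"y": 0,"z": 0,"wz": 0,"jaw": 1},{"wx": 0,"wy": 0,"x": 0,"y": 0,"z": 0,"wz": 0,"jaw": 1},{"wx": 0,"wy": 0,"x": 0,"y": 0,"z": 0,"wz": -0.05,"jaw": 1},{"wx": 0,"wy": 0,"x": 0,"y": 0,"z": 0,"wz": -0.05,"jaw": 1},{"wx": 0,"wy": 0,"x": 0,"y": 0,"z": 0,"wz": -0.05,"jaw": 1},{"wx": 0,"wy": 0,"x": 0,"y": 0,"z": 0,"wz": -0.05,"jaw": 1}]'

```text
clock: 4.37
ee_pos: [0.5376, 0.1313, 0.0928]
orientation: [-180.0, 0.0, -121.4]
force: [3.4, -2.1, -1.4]
finger_gap: 0.0138
gripper_force: 25.0
```

```bash
python3 - <<'E'
from h import *
s=arm.read_state();print(s["ee_pos"],s["orientation"],s["force"],s["moment"],s["finger_gap"],s["gripper_force"],s["joint_pos"])
E
```

```text
[0.53757499 0.13126162 0.09277414] [-1.79975644e+02  1.03773254e-02 -1.21396558e+02] [ 3.36455827 -2.12840396 -1.36797414] [-0.09939109 -0.44673797  0.04772962] 0.013799659209551006 24.99813357833773 [ 1.59154760e+00  3.02894508e+01  9.09754357e+01 -5.33249872e-03
  5.87090339e+01 -1.47009123e+02]
```

jog_arm --moves '[{"wx": 0,"wy": 0,"x": 0,"y": 0,"z": 0,"wz": -0.1,"jaw": 1},{"wx": 0,"wy": 0,"x": 0,"y": 0,"z": 0,"wz": -0.1,"jaw": 1},{"wx": 0,"wy": 0,"x": 0,"y": 0,"z": 0,"wz": -0.1,"jaw": 1},{"wx": 0,"wy": 0,"x": 0,"y": 0,"z": 0,"wz": -0.1,"jaw": 1},{"wx": 0,"wy": 0,"x": 0,"y": 0,"z": 0,"wz": -0.1,"jaw": 1},{"wx": 0,"wy": 0,"x": 0,"y": 0,"z": 0,"wz": -0.1,"jaw": 1},{"wx": 0,"wy": 0,"x": 0,"y": 0,"z": 0,"wz": -0.1,"jaw": 1},{"wx": 0,"wy": 0,"x": 0,"y": 0,"z": 0,"wz": -0.1,"jaw": 1},{"wx": 0,"wy": 0,"x": 0,"y": 0,"z": 0,"wz": -0.1,"jaw": 1},{"wx": 0,"wy": 0,"x": 0,"y": 0,"z": 0,"wz": -0.1,"jaw": 1}]'

```text
clock: 5.2
ee_pos: [0.537, 0.1322, 0.0928]
orientation: [179.9, -0.0, -178.8]
force: [1.0, 4.9, -0.2]
finger_gap: 0.0139
gripper_force: 25.0
```

```bash
python3 - <<'E'
from h import *
s=arm.read_state();print(s["ee_pos"],s["orientation"],s["force"],s["moment"],s["finger_gap"],s["gripper_force"],s["joint_pos"])
E
```

```text
[0.53702043 0.13218956 0.09275436] [ 1.79908918e+02 -3.72797416e-02 -1.78840734e+02] [ 1.03131773  4.9321691  -0.237806  ] [ 0.82418896 -0.20814543  0.00707771] 0.013876069385232724 24.99646117212251 [  1.64750014  30.27594003  91.00191205   0.10689699  58.7586944
 -89.56720639]
```

jog_arm --moves '[{"wx": 0,"wy": 0,"x": 0,"y": 0,"z": 0,"wz": 0,"jaw": -1},{"wx": 0,"wy": 0,"x": 0,"y": 0,"z": 0,"wz": 0,"jaw": -1},{"wx": 0,"wy": 0,"x": 0,"y": 0,"z": 0,"wz": 0,"jaw": -1},{"wx": 0,"wy": 0,"x": 0,"y": 0,"z": 0,"wz": 0,"jaw": -1},{"wx": 0,"wy": 0,"x": 0,"y": 0,"z": 0,"wz": 0,"jaw": -1},{"wx": 0,"wy": 0,"x": 0,"y": 0,"z": 21,"wz": 0,"jaw": -1},{"wx": 0,"wy": 0,"x": 0,"y": 0,"z": 21,"wz": 0,"jaw": -1},{"wx": 0,"wy": 0,"x": 0,"y": 0,"z": 21,"wz": 0,"jaw": -1},{"wx": 0,"wy": 0,"x": 0,"y": 0,"z": 21,"wz": 0,"jaw": -1},{"wx": 0,"wy": 0,"x": 0,"y": 0,"z": 21,"wz": 0,"jaw": -1}]'

```text
clock: 6.03
ee_pos: [0.5372, 0.1312, 0.1988]
orientation: [-180.0, -0.0, -178.5]
force: [0.7, 0.2, 0.3]
finger_gap: 0.078
gripper_force: 0.0
```

jog_arm --moves '[{"wx": 0,"wy": 0,"x": 4.1,"y": 19.1,"z": 0,"wz": 0.061,"jaw": -1},{"wx": 0,"wy": 0,"x": 4.1,"y": 19.1,"z": 0,"wz": 0.061,"jaw": -1},{"wx": 0,"wy": 0,"x": 4.1,"y": 19.1,"z": 0,"wz": 0.061,"jaw": -1},{"wx": 0,"wy": 0,"x": 4.1,"y": 19.1,"z": 0,"wz": 0.061,"jaw": -1},{"wx": 0,"wy": 0,"x": 4.1,"y": 19.1,"z": 0,"wz": 0.061,"jaw": -1},{"wx": 0,"wy": 0,"x": 4.1,"y": 19.1,"z": 0,"wz": 0.061,"jaw": -1},{"wx": 0,"wy": 0,"x": 4.1,"y": 19.1,"z": 0,"wz": 0.061,"jaw": -1},{"wx": 0,"wy": 0,"x": 4.1,"y": 19.1,"z": 0,"wz": 0.061,"jaw": -1},{"wx": 0,"wy": 0,"x": 4.1,"y": 19.1,"z": 0,"wz": 0.061,"jaw": -1},{"wx": 0,"wy": 0,"x": 4.1,"y": 19.1,"z": 0,"wz": 0.061,"jaw": -1}]'

```text
clock: 6.87
ee_pos: [0.5784, 0.3232, 0.1976]
orientation: [180.0, -0.0, -143.4]
force: [0.8, 0.3, 0.5]
finger_gap: 0.088
gripper_force: 0.0
```

```bash
python3 - <<'E'
from h import *
s=arm.read_state();print(s["clock"],s["ee_pos"],s["orientation"],s["joint_pos"])
c=arm.calibration("wrist");a=arm.get_image("wrist")
cv2.imwrite("pics/w3.png",a);np.savez("w3.npz",**c)
print(proj(c,[.533,.290,.121]))
E
```

```text
6.8667 [0.57840345 0.32319559 0.1975783 ] [ 1.79995825e+02 -2.48080872e-02 -1.43379205e+02] [ 1.90872167e+01  3.74449771e+01  6.20899980e+01 -3.54126485e-03
  8.04899383e+01 -1.07532991e+02]
[255.73720747 120.14376971]
```

View pics/w3.png

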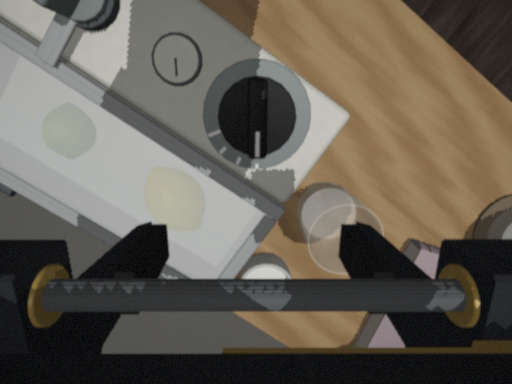

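The wrist view shows the lock tongue at about (57,45) lying over the lid frame, and the dial bezel centred at about (257,113) with its pointer vertical. I'll compute the offset to the dial.

```bash
python3 - <<'E'
from h import *
c=dict(np.load("w3.npz"))
g=cv2.imread("pics/w3.png",0)
e=cv2.HoughCircles(g,cv2.HOUGH_GRADIENT,1,20,param1=80,param2=18,minRadius=35,maxRadius=60);print(e)
for q in e[0]: print(ray(c,q[0],q[1],.075 if q[2]>46 else .087))
print(ray(c,257,113,.075))
b=ray(c,257,155,.121)-ray(c,258,132,.121);print(np.degrees(np.arctan2(b[1],b[0])))
b=ray(c,47,65,.083)-ray(c,67,22,.083);print("tongue",np.degrees(np.arctan2(b[1],b[0])))
b=ray(c,283,207,.076)-ray(c,100,98,.076);print("lid edge",np.degrees(np.arctan2(b[1],b[0]))-90)
E
```

```text
[[[255.5 112.5  55. ]
  [346.5 241.5  36.8]
  [206.5 226.5  52.6]
  [272.5 124.5  57.2]
  [118.5  66.5  58.3]
  [426.5 304.5  52.7]
  [ 70.5 300.5  42.5]
  [248.5 225.5  53.8]
  [267.5 298.5  35.5]
  [162.5  66.5  36.8]]]
[0.53042654 0.2882436  0.075     ]
[0.57217437 0.42216257 0.087     ]
[0.6410027  0.31352663 0.075     ]
[0.52977552 0.30582717 0.075     ]
[0.56754227 0.1773106  0.075     ]
[0.57892987 0.53993708 0.075     ]
[0.77719441 0.25030734 0.087     ]
[0.61677632 0.34445937 0.075     ]
[0.66253918 0.40099543 0.087     ]
[0.54515877 0.20923094 0.087     ]
[0.53000143 0.28950519 0.075     ]
34.31758745137315
tongue 2.4106581564844003
lid edge 4.742361777493841
```

jog_arm --moves '[{"wx": 0,"wy": 0,"x": -9.4,"y": -6.6,"z": -8,"wz": 0,"jaw": -1},{"wx": 0,"wy": 0,"x": -9.4,"y": -6.6,"z": -8,"wz": 0,"jaw": -1},{"wx": 0,"wy": 0,"x": -9.4,"y": -6.6,"z": -8,"wz": 0,"jaw": -1},{"wx": 0,"wy": 0,"x": -9.4,"y": -6.6,"z": -8,"wz": 0,"jaw": -1},{"wx": 0,"wy": 0,"x": -9.4,"y": -6.6,"z": -8,"wz": 0,"jaw": -1},{"wx": 0,"wy": 0,"x": 0,"y": 0,"z": -14,"wz": 0,"jaw": -1},{"wx": 0,"wy": 0,"x": 0,"y": 0,"z": -14,"wz": 0,"jaw": -1},{"wx": 0,"wy": 0,"x": 0,"y": 0,"z": -14,"wz": 0,"jaw": -1},{"wx": 0,"wy": 0,"x": 0,"y": 0,"z": -14,"wz": 0,"jaw": -1},{"wx": 0,"wy": 0,"x": 0,"y": 0,"z": -9,"wz": 0,"jaw": -1}]'

```text
clock: 7.75
ee_pos: [0.5309, 0.2888, 0.0913]
orientation: [180.0, -0.1, -143.6]
force: [-0.3, -0.2, -0.8]
finger_gap: 0.0881
gripper_force: 0.0
```

jog_arm --moves '[{"wx": 0,"wy": 0,"x": 0,"y": 0,"z": 0,"wz": 0,"jaw": 1},{"wx": 0,"wy": 0,"x": 0,"y": 0,"z": 0,"wz": 0,"jaw": 1},{"wx": 0,"wy": 0,"x": 0,"y": 0,"z": 0,"wz": 0,"jaw": 1},{"wx": 0,"wy": 0,"x": 0,"y": 0,"z": 0,"wz": 0,"jaw": 1},{"wx": 0,"wy": 0,"x": 0,"y": 0,"z": 0,"wz": 0,"jaw": 1},{"wx": 0,"wy": 0,"x": 0,"y": 0,"z": 0,"wz": 0,"jaw": 1},{"wx": 0,"wy": 0,"x": 0,"y": 0,"z": 0,"wz": 0,"jaw": 1},{"wx": 0,"wy": 0,"x": 0,"y": 0,"z": 0,"wz": 0,"jaw": 1},{"wx": 0,"wy": 0,"x": 0,"y": 0,"z": 0,"wz": 0,"jaw": 1},{"wx": 0,"wy": 0,"x": 0,"y": 0,"z": 0,"wz": 0,"jaw": 1}]' --newtons 40

```text
clock: 8.58
ee_pos: [0.5314, 0.2893, 0.0927]
orientation: [-180.0, 0.0, -143.6]
force: [0.3, -0.7, -0.1]
finger_gap: 0.0235
gripper_force: 0.0
```

jog_arm --moves '[{"wx": 0,"wy": 0,"x": 0,"y": 0,"z": 0,"wz": 0,"jaw": 1},{"wx": 0,"wy": 0,"x": 0,"y": 0,"z": 0,"wz": 0,"jaw": 1},{"wx": 0,"wy": 0,"x": 0,"y": 0,"z": 0,"wz": 0,"jaw": 1},{"wx": 0,"wy": 0,"x": 0,"y": 0,"z": 0,"wz": 0,"jaw": 1},{"wx": 0,"wy": 0,"x": 0,"y": 0,"z": 0,"wz": 0,"jaw": 1},{"wx": 0,"wy": 0,"x": 0,"y": 0,"z": 0,"wz": 0,"jaw": 1},{"wx": 0,"wy": 0,"x": 0,"y": 0,"z": 0,"wz": -0.05,"jaw": 1},{"wx": 0,"wy": 0,"x": 0,"y": 0,"z": 0,"wz": -0.05,"jaw": 1},{"wx": 0,"wy": 0,"x": 0,"y": 0,"z": 0,"wz": -0.05,"jaw": 1},{"wx": 0,"wy": 0,"x": 0,"y": 0,"z": 0,"wz": -0.05,"jaw": 1}]'

```text
clock: 9.42
ee_pos: [0.5302, 0.2909, 0.0928]
orientation: [179.8, -0.0, -155.2]
force: [-6.0, 9.7, 1.2]
finger_gap: 0.0137
gripper_force: 40.0
```

```bash
python3 - <<'E'
from h import *
s=arm.read_state();print(s["ee_pos"],s["orientation"],s["force"],s["moment"],s["finger_gap"],s["gripper_force"],s["joint_pos"])
E
```

```text
[0.53023017 0.29093777 0.09275263] [ 1.79822015e+02 -4.35133105e-02 -1.55171446e+02] [-5.99624841  9.66376964  1.22003768] [1.48387549 0.87326583 0.08085534] 0.013749845132466817 39.99900100752711 [ 17.59549629  35.95098492  81.1789156    0.19212834  62.93580636
 -97.32050435]
```

jog_arm --moves '[{"wx": 0,"wy": 0,"x": -0.7,"y": 1,"z": 0,"wz": -0.1,"jaw": 1},{"wx": 0,"wy": 0,"x": -0.7,"y": 1,"z": 0,"wz": -0.1,"jaw": 1},{"wx": 0,"wy": 0,"x": 0,"y": 0,"z": 0,"wz": -0.1,"jaw": 1},{"wx": 0,"wy": 0,"x": 0,"y": 0,"z": 0,"wz": -0.1,"jaw": 1},{"wx": 0,"wy": 0,"x": 0,"y": 0,"z": 0,"wz": -0.1,"jaw": 1},{"wx": 0,"wy": 0,"x": 0,"y": 0,"z": 0,"wz": -0.1,"jaw": 1},{"wx": 0,"wy": 0,"x": 0,"y": 0,"z": 0,"wz": -0.1,"jaw": 1},{"wx": 0,"wy": 0,"x": 0,"y": 0,"z": 0,"wz": -0.1,"jaw": 1},{"wx": 0,"wy": 0,"x": 0,"y": 0,"z": 0,"wz": -0.1,"jaw": 1},{"wx": 0,"wy": 0,"x": 0,"y": 0,"z": 0,"wz": -0.1,"jaw": 1}]'

```text
clock: 10.25
ee_pos: [0.5302, 0.2933, 0.0928]
orientation: [179.7, -0.0, 147.4]
force: [4.4, 13.6, -3.6]
finger_gap: 0.0138
gripper_force: 40.0
```

```bash
python3 - <<'E'
from h import *
s=arm.read_state();print(s["ee_pos"],s["orientation"],s["force"],s["moment"],s["finger_gap"],s["gripper_force"],s["joint_pos"])
a=arm.get_image("top")[160:245,190:340]
b=arm.get_image("wrist")
cv2.imwrite("pics/t4.png",np.vstack([cv2.resize(a,(512,290),interpolation=cv2.INTER_CUBIC),b[:300]]))
E
```

```text
[0.53023975 0.2933152  0.09277424] [ 1.79748800e+02 -2.84025248e-02  1.47375472e+02] [ 4.39828161 13.62460796 -3.6383086 ] [ 2.00171007 -0.52762092  0.13028114] 0.013813654503152134 39.99532883986831 [ 17.8091821   35.96333611  81.1536012    0.20468801  62.70765543
 -39.65980456]
```

View pics/t4.png

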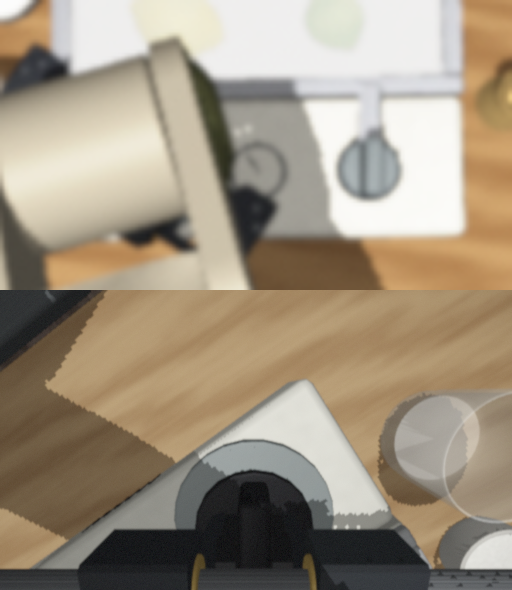

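The composite shows the lock tongue straight across the lid frame (top part). In the lower part the dial bar is held between the fingers. I'll go slightly past the click, still clear of the stop, and relieve the side load.

jog_arm --moves '[{"wx": 0,"wy": 0,"x": 0,"y": 1,"z": 0,"wz": -0.015,"jaw": 1},{"wx": 0,"wy": 0,"x": 0,"y": 1,"z": 0,"wz": -0.015,"jaw": 1},{"wx": 0,"wy": 0,"x": 0,"y": 0,"z": 0,"wz": 0,"jaw": 1},{"wx": 0,"wy": 0,"x": 0,"y": 0,"z": 0,"wz": 0,"jaw": 1},{"wx": 0,"wy": 0,"x": 0,"y": 0,"z": 0,"wz": 0,"jaw": 1},{"wx": 0,"wy": 0,"x": 0,"y": 0,"z": 0,"wz": 0,"jaw": 1},{"wx": 0,"wy": 0,"x": 0,"y": 0,"z": 0,"wz": 0,"jaw": 1},{"wx": 0,"wy": 0,"x": 0,"y": 0,"z": 0,"wz": 0,"jaw": 1},{"wx": 0,"wy": 0,"x": 0,"y": 0,"z": 0,"wz": 0,"jaw": 1},{"wx": 0,"wy": 0,"x": 0,"y": 0,"z": 0,"wz": 0,"jaw": 1}]'

```text
clock: 11.18
ee_pos: [0.5303, 0.2935, 0.0928]
orientation: [179.9, 0.0, 145.9]
force: [3.5, 4.0, -2.0]
finger_gap: 0.0138
gripper_force: 40.0
```

```bash
python3 - <<'E'
from h import *
s=arm.read_state();print(s["clock"],s["ee_pos"],s["orientation"],s["force"],s["moment"],s["finger_gap"],s["gripper_force"])
b=arm.get_image("scene")
p=[int(v) for v in proj(arm.calibration("scene"),[.54,.28,.1])];print(p)
w=arm.get_image("wrist")[120:300,130:400]
cv2.imwrite("pics/s5.png",np.hstack([cv2.resize(b[130:260,160:340],(415,300),interpolation=cv2.INTER_CUBIC),cv2.resize(w,(380,300),interpolation=cv2.INTER_CUBIC)]))
E
```

```text
11.1833 [0.53025971 0.29352817 0.09276245] [1.79940389e+02 1.46832387e-02 1.45931214e+02] [ 3.48180985  3.96049966 -1.98947213] [ 0.56623529 -0.60440803  0.09275829] 0.013808022416480607 39.99943488277495
[225, 176]
```

View pics/s5.png

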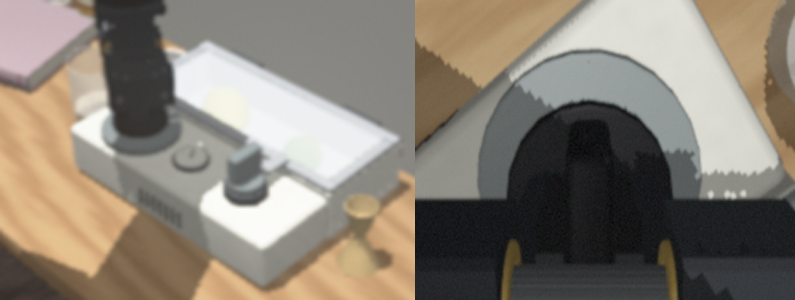

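The bar is still square between the pads with no slip, and the torque fell to 0.09 N m after the click. The dial is at about 1.23 rad, the lock is seated, and the jigger and tumbler haven't moved. I'm handing it in.

```bash
python3 -c "
from workcell import arm
print(arm.finish_job())"
```

```text
the job is handed in; nothing more can be done
None
```

I handed the job in at about 11 s with the lid lock turned over and its tongue across the lid, and the gripper still holding the suction dial at the third click (about 1.23 rad, estimated from the tool angle).

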